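Unscrew the chainsaw's oil cap of unknown thread hand

ROBOT

A 6-joint arm with a two-finger parallel gripper is mounted at the origin on the work surface. World frame = base frame: x ahead of the robot, y to its left, z up, the work surface at z = 0. Lengths are in m, angles in rad, forces in N, time in s.
With the tool pointing down it reaches from about 0.325 to 0.775 m from the base axis. Payload 5.5 kg.
Tool frame: the origin (TCP) lies midway between the tips of the shut fingers; the grasp point (between the pads) lies 19 mm behind it; z points along the fingers, y is the line along which they close (so a half turn about z gives the same grasp; the last joint's range is limited). The gripper opens to 88 mm and grips with 3 to 60 N. Pads are 20 mm wide; open, the fingers measure 115 mm over their backs; the gripper's body (75 mm by 178 mm) begins 61 mm behind the grasp point.
Start: joints at [-1.279, 0.091, 1.231, -0, 1.82, -0.057], TCP at [0.205, -0.564, 0.223] pointing down, gripper open.
Joint ranges: [-2.87, 2.87], [-0.86, 2.18], [0.17, 2.46], [-1.51, 4.65], [0.06, 2.69], [-2.65, 2.65]. Speed limits (rad/s): [2.57, 2.57, 3.01, 3.14, 3.14, 3.14].

INTERFACE

Orientations are given as [roll, pitch, yaw] about the fixed x, y, z axes, in that order (R = Rz(yaw) Ry(pitch) Rx(roll)).
In Python, from rig import arm gives the robot as it stands.
- The arm moves only by the tool move_arm, never from a script. Its argument "deltas" is a list of rows, each a list of 2 entries, a list of its own where there are three numbers: the shift along the tool's x, y, z in cm, then the turn about the tool's z in rad. A call has 1 to 8 rows; each row is the pose to reach, as a shift and turn from the pose commanded when the call began, along the tool's axes at that moment; what a row does not reach only later rows make up. A row lasts 1/12 s, in which the tool goes at most 41.7 mm and 7.16 degrees, less where a joint would pass 70% of its speed; a pose out of reach is approached as far as the arm can. A call with a gripper value outside its range is refused whole. "fingers" is the finger opening in cm, from 0 to 8.78, set as the call begins (left out, the last holds). The fingers move at their own pace and stop on an object; "force" is the grip in N (left out, the last holds). Time passes only in rows, so rows that repeat a pose let the fingers close. It gives the time, the measured TCP pose, the force, the opening and the grip force at its end, in the units of the state.
- arm.state(): the state, without advancing time (a new reading comes with each control period).
- arm.camera(name): name is "scene" or "top"; returns a dict with "pixels" (420x560x3 uint8, red, green, blue), "K" (3x3 intrinsics, pixels), "R" (3x3) and "t" (3): a world point X has camera coordinates R X + t. Camera axes: x right, y down, z forward; pixel columns grow to the right and rows downward; lengths in m; the calibration is good to about 2 mm. A picture is of the moment at which its call begins. There is no depth.
- arm.close_job(): hands the job in; it is judged then, once.
Trained networks look in the newest picture that a camera, given by its name, has taken for a name from the list of things; names that differ only in an ending like _2 or _b are one class to them, and where a whole thing is asked for, a point or a joint stands for the part that bears it (a point fixed in the world has none). Each returns a list of dicts, best first, with "p" (0 to 1); they miss things now and then, are a little off and sometimes report something else, mostly with a low value. They report only what shows in the picture. A call takes as long as a camera call. They do not tell look-alikes from the thing itself.
- arm.look_for(camera, name): "at" ([column, row] in pixels, amid what is visible of it).
- arm.pinpoint(camera, name): "at" ([column, row] in pixels: a listed point, or the origin of a listed thing).
The state is a dict: "t": time; "joint_positions": joint angles; "dq": joint speeds; "effort": joint torques, N m; "tcp_pos": TCP position; "tool_rot": TCP orientation; "wrist_force": force on the tool from outside, world axes, zero at the start; "moment": the same for the moment, N m; "gripper_width": finger opening in m; "gripper_force": force on a finger pad.
Only numpy, scipy, OpenCV 4.12 (cv2) and the standard library are available. Lean on these libraries where they do the work, as an engineer would, in place of code of your own. Each camera call takes 0.05 s, during which the arm holds its last target. There are 200 camera calls.

TASK

The chainsaw lies on its side for topping up: unscrew the oil cap, the one of the two nearer the guide bar. Nobody knows whether its thread is right- or left-handed, so try loosening it both ways until you find the way it turns, then lift it straight off. Finish while still holding the cap in the gripper, level and still, with its underside about 8 cm above where it sat and centred over its filler neck so that drips fall back in; leave the other cap and the things on the bench as they are.

Things in the scene. Friction and masses are not known exactly. Their poses are not given: they have to be found in the camera images.
- oil_cap_mid (a point): Oil cap, black, the one of two like caps nearer the guide bar: ribbed round part 46 mm across, 22 tall; on it an upright round knob (the grip) 26 mm across, 24 tall, with a thin rib across its top. Point: on the cap's axis, 23 mm above its underside, 1 mm above the shoulder the knob stands on. z up, x along the rib. 35 to 70 g, loose once unscrewed.
- oil_cap: Oil cap again; origin at centre of its underside. Starts tight. Wrong way it stops hard after about 8 degrees; right way it turns easily (under 0.1 N m), is free to lift straight off from 50 degrees and stops again at about 105: aim for 75. Before that it can rise only 1 to 4 mm. Which way loosens, clockwise or counter-clockwise, differs from saw to saw and cannot be seen.
- oil_seat (a point): Where the centre of the oil cap's underside sits when closed: on the flat tank top, 70 mm above the bench, fixed to the saw. z up; x and y as the cap's own at the start, 45 degrees (counter-clockwise) from the saw's. Filler neck under the cap: 34 mm over the thread, 16 mm tall.
- saw: Chainsaw lying on its side, fixed. Origin on the bench below its middle; y towards the guide bar's nose, z up, x from the grey tank (90 x 260 mm, 70 tall, carries the two caps, 140 mm apart along y) to the orange engine housing (125 mm tall, 130 with its round starter cover; its face is 49 mm beyond the caps' axes).
- fuel_cap (a joint): Angle of the other cap (fuel), same look, nearer the rear handle; 0 at the start, either sign when turned. Not to be turned.
- fuel_cap_mid (a point): The other (fuel) cap's point, as for the oil cap: on its axis, 23 mm above its underside.
- oil_bottle: Bystander: white oil bottle, 68 mm across, 190 tall, upright; origin under its centre.
- spanner: Bystander: steel spanner lying flat; origin under its middle.
- file: Bystander: file with a handle, 190 mm long, lying; origin under its middle.
- funnel: Bystander: grey plastic funnel standing mouth down, 90 mm across, 100 tall; origin under its centre.
- screw_jar: Bystander: glass jar with steel lid, 64 mm across, 80 tall; origin under its centre.
- tape_measure: Bystander: black tape measure, 70 x 70 x 36 mm; origin under its centre.
- plug_carton: Bystander: small cardboard carton, 30 x 85 x 30 mm; origin under its centre.
Things that resemble listed ones, but are neither listed nor needed, are in the scene too. Leave any orange or purple look-alike of the oil_cap alone.

How it is judged:
On the way:
1. the oil cap has been turned well round (over 35 degrees) while still down on its neck (angle between the x axis of oil_cap_mid and the x axis of oil_seat, either way round above 0.61 rad and z of oil_cap_mid in the frame of oil_seat between 0.018 and 0.04 m and horizontal distance between oil_cap_mid and oil_seat below 0.006 m), for 0.02 s.
At the end, for the whole second after the job is handed in: The oil cap is held in the fingers (over 1 N), touching nothing of the saw, its underside 50 to 120 mm above its seat and within 30 mm sideways of the neck's axis, tilted less than 17 degrees and still (under 30 mm/s) (z of oil_cap_mid in the frame of oil_seat between 0.073 and 0.143 m and horizontal distance between oil_cap_mid and oil_seat below 0.03 m and angle between oil_cap_mid's own z axis and vertical below 0.3 rad and contact force between the fingers and oil_cap above 1 N and contact force between oil_cap and saw below 0.1 N and linear speed of oil_cap below 0.03 m/s); the arm keeps its last pose, push and grip.
It fails at once if the fuel cap is turned by more than 0.3 rad (value of joint fuel_cap above 0.3 rad or value of joint fuel_cap below -0.3 rad).
It fails at once if a bystander is shifted by more than 30 mm (distance of any of oil_bottle, spanner, file, funnel, screw_jar, tape_measure, plug_carton from where it was at the start of the episode above 0.03 m).
It also fails if it takes over 48 s, if anything falls off the work surface, if the arm or the gripper's body presses on something with over 40 N, if the wrist force passes 120 N, or if a joint passes its speed limit or range.

## Working session

There is one attempt and no reset: what is moved stays moved. The work goes in short steps, Python scripts to look and compute and a tool call to move; the robot and the scene stay as the last step left them, time stands still between calls to the robot, and variables do not carry over. Pictures are saved under pics/ and viewed, at most 10 in all, crops included, and the job is handed in when it is done.

Besides the shell and the picture viewer there is one more tool, called after ">>>" as name(argument=value, ...) on one line, values as JSON. move_arm: Moves the arm, as the interface text tells. Its arguments: {"type":"object","properties":{"deltas":{"type":"array"},"fingers":{"type":"number"},"force":{"type":"number"}},"required":["deltas"]}

```bash
mkdir -p pics; cat > h.py <<'E'
from rig import arm
import numpy as np, cv2
def shot(cam,fn=None):
    c=arm.camera(cam)
    if fn: cv2.imwrite('pics/'+fn,c['pixels'][:,:,::-1])
    return c
def ray(c,uv):
    R=np.array(c['R']);t=np.array(c['t']);o=-R.T@t
    d=R.T@np.linalg.inv(c['K'])@np.array([uv[0],uv[1],1.]);return o,d
def atz(c,uv,z):
    o,d=ray(c,uv);return o+d*(z-o[2])/d[2]
def proj(c,X):
    p=np.array(c['K'])@(np.array(c['R'])@np.array(X)+c['t']);return p[:2]/p[2]
E
python3 - <<'E'
from h import *
cs={}
for cam in ('scene','top'):
    c=shot(cam,cam+'0.png');cs[cam]=c
    for n in ('oil_cap_mid','fuel_cap_mid','saw','oil_cap'):
        z={'saw':0,'oil_cap':.07}.get(n,.093)
        for d in arm.pinpoint(cam,n)[:5]: print(cam,n,round(d['p'],2),np.round(d['at'],1),atz(c,d['at'],z).round(3))
print(arm.state())
E
```

```text
scene oil_cap_mid 0.59 [270.4 213.7] [ 0.569 -0.055  0.093]
scene oil_cap_mid 0.57 [214.9 284.4] [ 0.693 -0.255  0.093]
scene oil_cap_mid 0.57 [318.3 291.6] [ 0.818 -0.059  0.093]
scene oil_cap_mid 0.55 [265.3 285.2] [ 0.748 -0.156  0.093]
scene fuel_cap_mid 0.64 [321.2 200.9] [0.593 0.08  0.093]
scene fuel_cap_mid 0.61 [364.1 221.6] [0.703 0.14  0.093]
scene saw 0.84 [288. 213.] [0.522 0.019 0.   ]
scene oil_cap 0.9 [214.  290.9] [ 0.694 -0.262  0.07 ]
scene oil_cap 0.9 [315.9 298.7] [ 0.82  -0.066  0.07 ]
scene oil_cap 0.61 [270.4 214.6] [ 0.555 -0.049  0.07 ]
scene oil_cap 0.53 [265.1 285.7] [ 0.737 -0.153  0.07 ]
top oil_cap_mid 0.68 [362.2 172.8] [ 0.631 -0.238  0.093]
top oil_cap_mid 0.65 [291.8 202. ] [ 0.561 -0.059  0.093]
top oil_cap_mid 0.54 [286.4 122.5] [ 0.766 -0.05   0.093]
top oil_cap_mid 0.51 [318.2 151.4] [ 0.689 -0.129  0.093]
top fuel_cap_mid 0.85 [237.3 197.3] [0.575 0.076 0.093]
top saw 0.6 [261. 225.] [0.514 0.022 0.   ]
top oil_cap 0.68 [279.7 123.2] [ 0.773 -0.033  0.07 ]
top oil_cap 0.57 [360.4 171.3] [ 0.64  -0.238  0.07 ]
top oil_cap 0.56 [315.6 154.7] [ 0.686 -0.124  0.07 ]
top oil_cap 0.51 [293.  200.1] [ 0.569 -0.063  0.07 ]
{'t': 0.5, 'joint_positions': array([-1.27875171e+00,  9.11100603e-02,  1.23073630e+00, -4.45882297e-06,
        1.81979866e+00, -5.67297371e-02]), 'dq': array([-0.00072594, -0.0004898 , -0.00273303,  0.00069117, -0.00036342,
        0.00092327]), 'effort': array([-8.82237382e-04, -4.45666516e+01, -4.06093526e+01,  6.96857320e-02,
        1.98108220e-02, -2.20525072e-05]), 'tcp_pos': array([ 0.20502891, -0.56388605,  0.22260468]), 'tool_rot': array([-3.14154013e+00,  1.34525568e-06,  3.48773259e-01]), 'wrist_force': array([-0.56066141,  0.58487149, -0.37524634]), 'moment': array([-0.02947171, -0.04248329, -0.00532407]), 'gripper_force': 0.0, 'gripper_width': 0.08770568881325519}
```

```bash
python3 -c "
import cv2,numpy as np
a=cv2.imread('pics/scene0.png');b=cv2.imread('pics/top0.png');
cv2.imwrite('pics/both.png',cv2.resize(np.vstack([a,b]),None,fx=.71,fy=.71,interpolation=cv2.INTER_AREA))"
```

```text
(no output)
```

View pics/scene0.png

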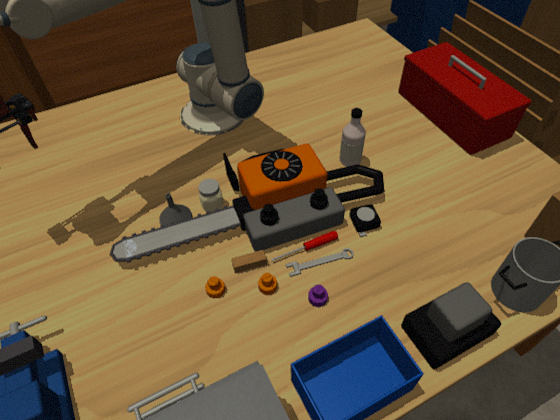

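View pics/top0.png

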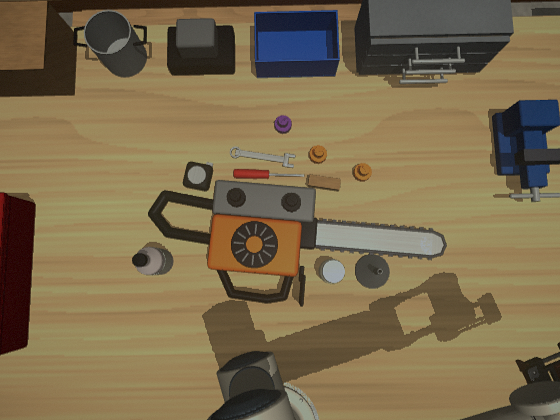

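The scene image shows the tank with black caps at about (269,213) and (320,200); the top image shows them at (292,202) and (236,197). The purple look-alike is at (283,124) in the top image and the orange ones are at (318,153) and (362,172), all lying on the bench. The black cap at top (292,202) / scene (269,213) fits, because it is on the tank and nearer the guide bar. I'll triangulate it and confirm it in a crop.

```bash
python3 - <<'E'
from h import *
S=shot('scene');T=shot('top')
def pick(cam,n,near):
    L=[d['at'] for d in arm.pinpoint(cam,n)+arm.pinpoint(cam,n.replace('fuel','oil')) if np.hypot(*(np.array(d['at'])-near))<9]
    return np.mean(L,0) if L else None
P={}
for n,a,b in (('oil_cap_mid',(270,213),(292,202)),('fuel_cap_mid',(320,200),(236,197))):
    u,v=pick('scene',n,a),pick('top',n,b);print(n,u,v)
    if u is None or v is None: continue
    A=[];B=[]
    for c,p in ((S,u),(T,v)):
        o,d=ray(c,p);d/=np.linalg.norm(d);M=np.eye(3)-np.outer(d,d);A.append(M);B.append(M@o)
    X=np.linalg.lstsq(np.vstack(A),np.hstack(B),rcond=None)[0]
    print(X.round(4),atz(S,u,.093).round(4),atz(T,v,.093).round(4));P[n]=X
if len(P)==2:
    d=P['oil_cap_mid']-P['fuel_cap_mid'];print('sep',np.linalg.norm(d),'saw yaw',np.degrees(np.arctan2(d[1],d[0]))-90)
a=cv2.resize(S['pixels'][180:260,220:360,::-1],None,fx=5,fy=5,interpolation=2)
b=cv2.resize(T['pixels'][165:245,205:345,::-1],None,fx=5,fy=5,interpolation=2)
cv2.imwrite('pics/crop.png',cv2.resize(np.vstack([a,b]),(525,600)))
E
```

```text
oil_cap_mid [269.3 216.2] [295.3 202.3]
[ 0.5638 -0.0629  0.0807] [ 0.5749 -0.0612  0.093 ] [ 0.5598 -0.068   0.093 ]
fuel_cap_mid [319.  199.9] [235.45 197.55]
[0.5774 0.083  0.079 ] [0.5877 0.077  0.093 ] [0.5749 0.081  0.093 ]
sep 0.14648804456356648 saw yaw -185.33096189087917
```

View pics/crop.png

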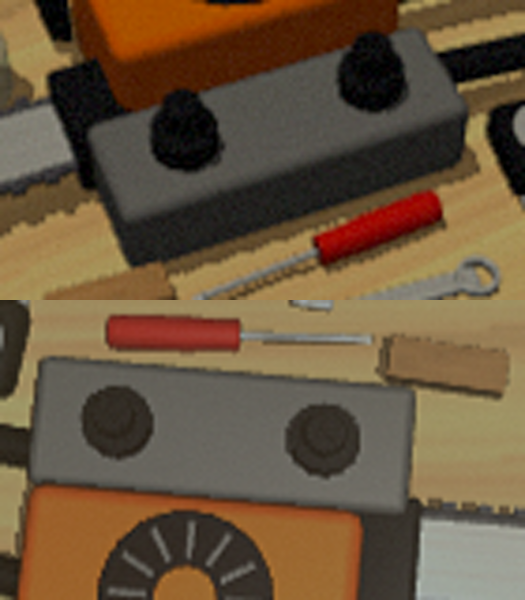

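The crop shows two black knobbed caps on the grey tank. The one next to the bar mount and nose (scene (269,213), top (291,201)) is the oil cap; the other, by the rear handle, is the fuel cap. I'll work out their positions from the features.

```bash
python3 - <<'E'
from h import *
S=shot('scene');T=shot('top')
for c,uv,z in ((T,(291.1,200.0),.115),(T,(291.1,202.3),.087),(S,(268.3,207.5),.114),(S,(269.3,217),.085)):
    print(atz(c,uv,z).round(4))
for c in(S,T): print(proj(c,[.565,-.06,.093]),ray(c,(0,0))[0])
# saw edges: cap dark blob in top
g=T['pixels'].astype(int).sum(2)
for n,(u,v) in (('oil',(291,201)),('fuel',(236,197))):
    w=g[v-14:v+14,u-14:u+14]
    print(n); print((w[::2,::2]))
E
```

```text
[ 0.5624 -0.0571  0.115 ]
[ 0.5609 -0.0577  0.087 ]
[ 0.5641 -0.0576  0.114 ]
[ 0.5714 -0.0598  0.085 ]
[267.99464676 213.33996518] [ 1.20246299 -0.32635327  0.95069018]
[292.05524316 200.30342294] [ 0.39249165 -0.02889977  1.20657564]
oil
[[288 286 272 268 267 260 254 246 236 218 219 209 221 207]
 [292 292 285 293 292 293 293 296 292 303 296 297 290 282]
 [287 295 291 291 292 294 299 289 292 299 300 296 292 291]
 [291 294 294 295 279 169 152 129 135 185 286 301 294 301]
 [294 301 302 272 144 128 140 141 142 134 140 280 301 299]
 [296 301 300 142 140 122 141 134 142 150 143 212 304 301]
 [297 301 165 138 116 151 143 140 147 147 134 143 318 305]
 [302 305 184 138 113 134 143 138 131 145 122 144 315 307]
 [297 304 179 137 140 105 146 153 149 153 142 143 320 309]
 [308 312 218 114 149 133 111 141 126 124 151 147 321 315]
 [306 302 315 134 144 137 145 136 147 149 156 168 317 313]
 [312 301 311 315 184 123 137 156 153 146 193 327 313 316]
 [309 309 311 309 320 188 178 100 188 227 323 319 315 316]
 [310 314 318 314 313 318 320 325 323 320 319 319 316 319]]
fuel
[[282 283 283 278 285 283 270 264 266 252 245 235 233 214]
 [286 281 283 284 281 278 289 283 278 283 284 281 281 284]
 [280 279 285 284 284 284 261 269 266 292 290 287 284 284]
 [283 280 285 289 264 123 126 124 125 150 283 290 289 288]
 [286 285 285 135 111 135 138 124 127 131 122 297 291 292]
 [284 283 295 124 125 129 127 134 128 123 129 166 292 294]
 [283 285 238 127 132 136 120 123 137 104 130 124 299 293]
 [285 289 240 137 109 131 128 130 136 103 139 138 302 295]
 [284 291 260 126 121 124 127 136 115 129 136 100 307 289]
 [294 286 289 123 118 132 106 104 123 137 135 114 302 292]
 [296 295 294 215 116 137 127 137 138 135  93 261 299 297]
 [288 289 290 295 302  88 113 122  96 102 225 304 296 296]
 [293 297 295 290 295 304 258 173 256 306 304 299 302 299]
 [298 288 292 296 292 295 293 303 301 299 302 296 297 297]]
```

>>> move_arm(deltas=[[[3.2, -2.2, -0.5], -0.07], [[6.4, -4.4, -1], -0.14], [[9.6, -6.6, -1], -0.21], [[12.8, -8.8, -1], -0.28], [[16, -11, -1], -0.35], [[19.2, -13.2, -1], -0.42], [[22.4, -15.4, -1], -0.49], [[25.5, -17.6, -1], -0.56]], fingers=5, force=25)

```text
t: 1.77
tcp_pos: [0.3853, -0.3096, 0.2329]
tool_rot: [3.141, -0.0, 0.912]
wrist_force: [1.1, -0.7, 0.6]
gripper_width: 0.0504
gripper_force: 0.0
```

```bash
cat > go.py <<'E'
import sys
from h import *
from scipy.spatial.transform import Rotation as Ro
s=arm.state();R=Ro.from_euler('xyz',s['tool_rot'])
tgt=np.array([float(x) for x in sys.argv[1:4]]);yaw=float(sys.argv[4])
print(s['t'],s['tcp_pos'].round(4),s['tool_rot'].round(3),s['joint_positions'].round(2),'F',s['wrist_force'].round(1),s['moment'].round(2))
print('delta cm',(R.inv().apply(tgt-s['tcp_pos'])*100).round(2),'turn',round(s['tool_rot'][2]-yaw,3))
E
python3 go.py .564 -.058 .2 1.47
```

```text
1.7667 [ 0.3853 -0.3096  0.2329] [ 3.141 -0.     0.912] [-0.75 -0.19  1.49  0.    1.85 -0.09] F [ 1.1 -0.7  0.6] [-0.03 -0.01 -0.01]
delta cm [30.83 -1.27  3.29] turn -0.558
```

>>> move_arm(deltas=[[[4, -0.2, 0.2], -0.07], [[8, -0.4, 0.5], -0.14], [[12, -0.5, 1], -0.21], [[16, -0.7, 1.5], -0.28], [[20, -0.9, 2], -0.35], [[24, -1, 2.5], -0.42], [[28, -1.2, 3], -0.49], [[30.8, -1.3, 3.3], -0.56]])

```text
t: 2.43
tcp_pos: [0.5648, -0.0573, 0.1989]
tool_rot: [-3.141, -0.001, 1.474]
wrist_force: [-0.1, -1.1, -0.0]
gripper_width: 0.05
gripper_force: 0.0
```

>>> move_arm(deltas=[[[0, 0, 2], 0], [[0, 0, 4], 0], [[0, 0, 5.5], 0], [[0, 0, 5.5], 0]])

```text
t: 2.77
tcp_pos: [0.5621, -0.0598, 0.1404]
tool_rot: [-3.135, -0.0, 1.47]
wrist_force: [-0.2, -0.5, -0.5]
gripper_width: 0.0503
gripper_force: 0.0
```

```bash
python3 go.py .564 -.058 .095 1.47; python3 - <<'E'
from h import *
S=shot('scene');T=shot('top')
a=cv2.resize(S['pixels'][160:260,200:340,::-1],None,fx=4,fy=4,interpolation=2)
cv2.imwrite('pics/near.png',np.hstack([a[:,:400],cv2.resize(T['pixels'][150:250,240:340,::-1],(400,400),interpolation=2)]))
p=arm.state()['tcp_pos'];print(proj(S,p),proj(S,[.564,-.058,.116]),proj(T,p))
E
```

```text
2.7667 [ 0.5621 -0.0598  0.1404] [-3.135 -0.     1.47 ] [-0.17  0.    1.47 -0.    1.68 -0.06] F [-0.2 -0.5 -0.5] [-0.04 -0.03  0.  ]
delta cm [0.19 0.21 4.54] turn -0.0
[266.56665278 199.8156943 ] [268.09939385 207.03295389] [292.75070577 197.65755745]
```

View pics/near.png

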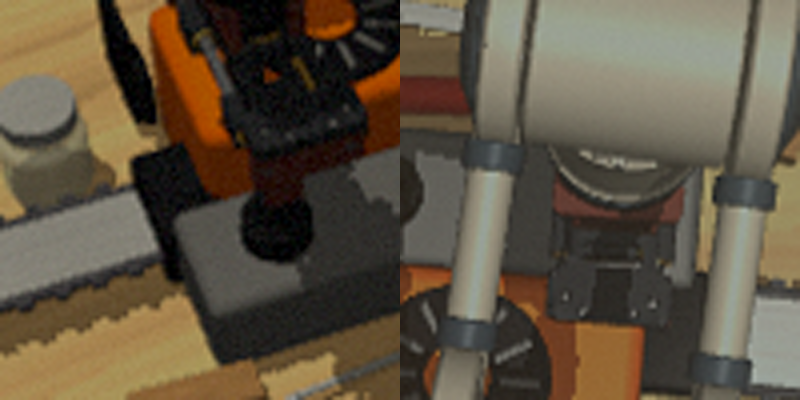

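The left half shows the near finger centred over the oil cap's ring at about (277,225). The lateral alignment is good and the fingers straddle the knob, so I'll descend and grip.

>>> move_arm(deltas=[[[0.1, 0.1, 1], 0], [[0.2, 0.1, 2], 0], [[0.2, 0.1, 3], 0], [[0.2, 0.1, 4], 0], [[0.2, 0.1, 4.3], 0], [[0.2, 0.1, 4.3], 0]])

```text
t: 3.37
tcp_pos: [0.5639, -0.0584, 0.0998]
tool_rot: [-3.139, -0.0, 1.469]
wrist_force: [-0.4, 0.6, 0.3]
gripper_width: 0.0501
gripper_force: 0.0
```

```bash
python3 go.py .564 -.058 .096 1.47
```

```text
3.3667 [ 0.5639 -0.0584  0.0998] [-3.139 -0.     1.469] [-0.16  0.02  1.53  0.    1.6  -0.06] F [-0.4  0.6  0.3] [-0.03 -0.12 -0.  ]
delta cm [0.04 0.   0.38] turn -0.001
```

>>> move_arm(deltas=[[[0, 0, 0.2], 0], [[0, 0, 0.2], 0], [[0, 0, 0.2], 0], [[0, 0, 0.2], 0], [[0, 0, 0.2], 0], [[0, 0, 0.2], 0], [[0, 0, 0.2], 0], [[0, 0, 0.2], 0]], fingers=1, force=10)

```text
t: 4.03
tcp_pos: [0.564, -0.0585, 0.1004]
tool_rot: [-3.14, 0.0, 1.469]
wrist_force: [-5.6, 0.2, 3.2]
gripper_width: 0.0258
gripper_force: 10.0
```

```bash
python3 go.py .564 -.058 .096 1.47
```

```text
4.0333 [ 0.564  -0.0585  0.1004] [-3.14   0.     1.469] [-0.16  0.01  1.53 -0.    1.6  -0.06] F [-5.6  0.2  3.2] [0.01 0.87 0.03]
delta cm [ 0.05 -0.    0.44] turn -0.001
```

>>> move_arm(deltas=[[[0, -0.1, 0], 0], [[0, -0.1, 0], 0], [[0, -0.1, 0], -0.07], [[0, -0.1, 0], -0.14], [[0, -0.1, 0], -0.2], [[0, -0.1, 0], -0.25], [[0, -0.1, 0], -0.25]], force=25)

```text
t: 4.62
tcp_pos: [0.5643, -0.0584, 0.1003]
tool_rot: [3.14, 0.0, 1.721]
wrist_force: [0.5, 1.1, 2.8]
gripper_width: 0.0254
gripper_force: 25.0
```

```bash
python3 go.py .564 -.058 .1 1.47
```

```text
4.6167 [ 0.5643 -0.0584  0.1003] [3.14  0.    1.721] [-0.16  0.01  1.53  0.    1.6  -0.31] F [0.5 1.1 2.8] [0.12 0.02 0.07]
delta cm [ 0.05 -0.03  0.03] turn 0.251
```

The torque is low (0.07 N m) past 14°, so counter-clockwise appears to loosen. I'll continue to about 75°.

>>> move_arm(deltas=[[[0, 0, 0], -0.11], [[0, 0, 0], -0.22], [[0, 0, 0], -0.33], [[0, 0, 0], -0.44], [[0, 0, 0], -0.54], [[0, 0, 0], -0.54]], force=25)

```text
t: 5.12
tcp_pos: [0.5645, -0.0584, 0.1003]
tool_rot: [3.14, 0.001, 2.261]
wrist_force: [-0.2, -0.6, 3.5]
gripper_width: 0.0255
gripper_force: 25.0
```

```bash
python3 go.py .564 -.058 .1 2.78;python3 - <<'E'
from h import *
S=shot('scene');T=shot('top')
a=cv2.resize(S['pixels'][180:260,220:320,::-1],None,fx=6,fy=6,interpolation=2)
cv2.imwrite('pics/turn.png',a)
E
```

```text
5.1167 [ 0.5645 -0.0584  0.1003] [3.140e+00 1.000e-03 2.261e+00] [-0.16  0.01  1.53  0.    1.6  -0.85] F [-0.2 -0.6  3.5] [ 0.11 -0.21 -0.02]
delta cm [ 0.07 -0.01  0.03] turn -0.519
```

View pics/turn.png

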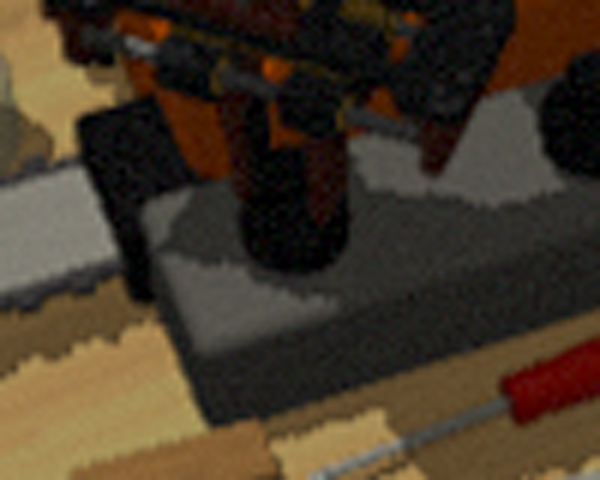

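The fingers hold the knob at about (290,190), the ring sits flat on the tank, and the moment is near zero, so it turns freely. I'll finish to 75°.

>>> move_arm(deltas=[[[0, 0, 0], -0.11], [[0, 0, 0], -0.22], [[0, 0, 0], -0.33], [[0, 0, 0], -0.44], [[0, 0, 0], -0.52], [[0, 0, 0], -0.52]])

```text
t: 5.72
tcp_pos: [0.5644, -0.0584, 0.1002]
tool_rot: [3.141, 0.002, 2.778]
wrist_force: [0.4, 0.2, 4.2]
gripper_width: 0.0251
gripper_force: 25.0
```

>>> move_arm(deltas=[[[0, 0, -0.3], 0], [[0, 0, -0.6], 0], [[0, 0, -0.8], 0], [[0, 0, -0.8], 0]])

```text
t: 6.05
tcp_pos: [0.5637, -0.0584, 0.1078]
tool_rot: [-3.141, -0.0, 2.777]
wrist_force: [-0.0, 1.4, 0.2]
gripper_width: 0.0257
gripper_force: 25.0
```

```bash
python3 go.py .564 -.058 .182 2.78
```

```text
6.05 [ 0.5637 -0.0584  0.1078] [-3.141 -0.     2.777] [-0.16  0.01  1.52 -0.    1.61 -1.37] F [-0.   1.4  0.2] [ 0.13 -0.18 -0.02]
delta cm [-0.01  0.05 -7.42] turn -0.003
```

>>> move_arm(deltas=[[[0, 0, -1], 0], [[0, 0, -2], 0], [[0, 0, -3], 0], [[0, 0, -4], 0], [[0, 0, -5], 0], [[0, 0, -6], 0], [[0, 0, -7], 0], [[0, 0, -7.3], 0]])

```text
t: 6.72
tcp_pos: [0.5645, -0.0585, 0.1833]
tool_rot: [3.141, 0.003, 2.779]
wrist_force: [0.3, -0.5, -1.0]
gripper_width: 0.025
gripper_force: 25.0
```

>>> move_arm(deltas=[[[0, 0, 0], 0], [[0, 0, 0], 0], [[0, 0, 0], 0], [[0, 0, 0], 0]])

```text
t: 7.05
tcp_pos: [0.5635, -0.0583, 0.1797]
tool_rot: [-3.141, -0.002, 2.779]
wrist_force: [0.3, 0.4, -0.3]
gripper_width: 0.0255
gripper_force: 25.0
```

```bash
python3 go.py .564 -.058 .182 2.78;python3 - <<'E'
from h import *
S=shot('scene');print(proj(S,[.564,-.058,.15]),proj(S,[.564,-.058,.07]))
cv2.imwrite('pics/lift.png',cv2.resize(S['pixels'][150:250,210:330,::-1],None,fx=6,fy=6,interpolation=2))
for d in arm.pinpoint('scene','oil_cap_mid')[:4]: print(d)
E
```

```text
7.05 [ 0.5635 -0.0583  0.1797] [-3.141e+00 -2.000e-03  2.779e+00] [-0.16 -0.    1.4   0.    1.74 -1.37] F [ 0.3  0.4 -0.3] [ 0.02 -0.13 -0.04]
delta cm [-0.04  0.05 -0.23] turn -0.001
[267.4404654 198.1809456] [268.9413816  218.34417061]
{'at': [319.3, 291.9], 'p': 0.91}
{'at': [264.8, 193.2], 'p': 0.87}
{'at': [267.0, 280.2], 'p': 0.84}
{'at': [216.9, 286.0], 'p': 0.7}
```

View pics/lift.png

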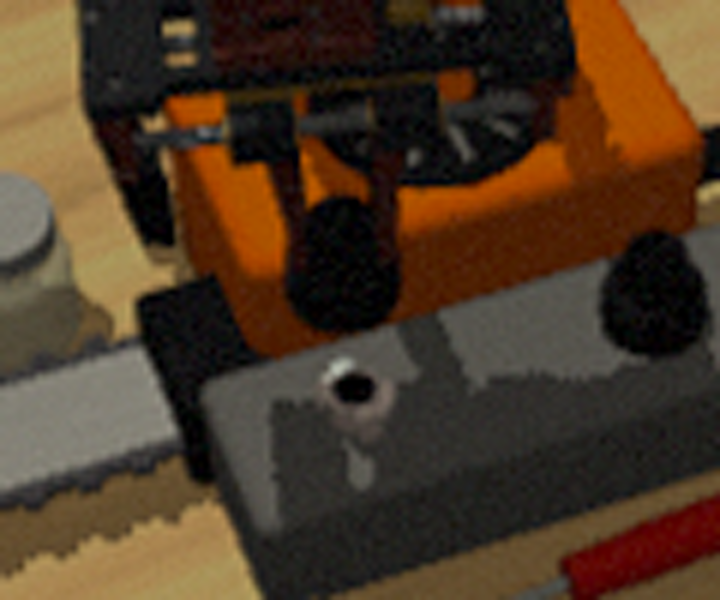

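The picture shows the cap in the fingers at about (342,280), level, directly above the open neck at (353,390). The TCP has risen 8 cm, and the fuel cap is untouched.

```bash
python3 -c "
from rig import arm
print(arm.close_job())"
```

```text
the job is handed in; nothing more can be done
None
```

The oil cap loosened counter-clockwise (turned about 75°) and came straight off; I handed the job in with it held level in the gripper, about 8 cm above its filler neck. The fuel cap and the bench items were not touched, and no verdict on the job came back.

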